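Turn capacitors over into the matching tray

ROBOT

A 6-joint arm with a two-finger parallel gripper is mounted at the origin on a cart in front of the work surface, level with it; the furniture and walls round the work are solid. World frame = base frame: x ahead of the robot, y to its left, z up, the work surface at z = 0. Lengths are in mm, angles in rad, forces in N, time in s.
With the tool pointing down it reaches from about 350 to 775 mm from the base axis. Payload 7.3 kg.
Tool frame: the origin (TCP) lies midway between the tips of the shut fingers; the grasp point (between the pads) lies 19 mm behind it; z points along the fingers, y is the line along which they close (so a half turn about z gives the same grasp; the last joint's range is limited). The gripper opens to 92 mm and grips with 3 to 60 N. Pads are 19 mm wide; open, the fingers measure 130 mm over their backs; the gripper's body (75 mm by 190 mm) begins 47 mm behind the grasp point.
Start: joints at [1.081, 0.342, 1.524, -0, 1.275, -0.146], TCP at [176.946, 494.302, 226.741] pointing down, gripper open.
Joint ranges: [-2.53, 2.53], [-0.77, 2.02], [0.04, 2.7], [-1, 4.14], [0.28, 2.66], [-3.11, 3.11]. Speed limits (rad/s): [2.57, 2.57, 3.14, 3.14, 3.14, 3.14].

INTERFACE

Orientations are given as [roll, pitch, yaw] about the fixed x, y, z axes, in that order (R = Rz(yaw) Ry(pitch) Rx(roll)).
In Python, from plant import readout, vision, order, models gives the robot as it stands. The module is installed in compiled form; this text tells all that it offers.
- The arm moves only by the tool step_arm, never from a script. Its argument "series" is text: rows parted by semicolons, each of 7 numbers parted by spaces: the gripper's target within -1 to 1 (shut at 1, half-way at 0, fully open at -1), then the shift along the tool's x, y, z each as a share of 80 mm, from -1 to 1, then the turn, a rotation vector about the tool's x, y, z each as a share of 2 pi rad, from -1 to 1. In form: jaw x y z ax ay az; .... A call has 1 to 20 rows; each row is the pose to reach, as a shift and turn from the pose commanded when the call began, along the tool's axes at that moment, turning the shorter way round; what a row does not reach only later rows make up. A row lasts 1/10 s, in which the tool goes at most 50 mm and 8.59 degrees, less where a joint would pass 70% of its speed; a pose out of reach is approached as far as the arm can. A call with a number of a shift or a turn outside -1 to 1 is refused whole. A call with a gripper value outside its range is refused whole. The fingers move at their own pace and stop on an object; the grip force is fixed at half the most. Time passes only in rows, so rows that repeat a pose let the fingers close. It gives the time, the measured TCP pose, the force, the opening and the grip force at its end, in the units of the state.
- readout.get_obs(): the state, without advancing time (a new reading comes with each control period).
- vision.capture(name): name is "scene" or "top" or "wrist"; returns a dict with "frame" (384x512x3 uint8, red, green, blue), "depth" (384x512 float32, mm along the optical axis (not along the pixel's ray), 0 where there is no reading), "fovy" (degrees; the focal length in pixels is half the picture's height over the tangent of half this angle, whatever the lens; pixels are square), "cx", "cy" (the principal point, pixels), "rvec" (rotation vector, rad) and "tvec" (3), from world to camera coordinates, as OpenCV has them; the wrist camera has in their place "mount" (4x4, takes a point from camera to tool coordinates, whose origin is the TCP and whose axes are the flange's). Camera axes: x right, y down, z forward; pixel columns grow to the right and rows downward; lengths in mm; the calibration is good to about 2 mm. A picture is of the moment at which its call begins: read the wrist's pose just before it.
- order.close_job(): hands the job in; it is judged then, once.
Trained networks look in a picture, given as the dict that the camera call returned (one of the last four; its "shot" number tells which), for a name from the list of things; names that differ only in an ending like _2 or _b are one class to them, and where a whole thing is asked for, a point or a joint stands for the part that bears it (a point fixed in the world has none). Each returns a list of dicts, best first, with "p" (0 to 1); they miss things now and then, are a little off and sometimes report something else, mostly with a low value. They report only what shows in the picture. A call takes as long as a camera call. They do not tell look-alikes from the thing itself.
- models.look_for(picture, thing): "position" ([column, row] in pixels, amid what is visible of it).
- models.pinpoint(picture, thing): "position" ([column, row] in pixels: a listed point, or the origin of a listed thing).
The state is a dict: "time": time; "joint_positions": joint angles; "dq": joint speeds; "tau": joint torques, N m; "tool_pos": TCP position; "tcp_rot": TCP orientation; "contact_force": force on the tool from outside, world axes, zero at the start; "moment": the same for the moment, N m; "grip_width": finger opening in mm; "finger_force": force on a finger pad.
Only numpy, scipy, OpenCV 4.12 (cv2) and the standard library are available. Lean on these libraries where they do the work, as an engineer would, in place of code of your own. Each camera call takes 0.05 s, during which the arm holds its last target. There are 200 camera calls.

TASK

Transfer both blue capacitors from the black pocket tray into the empty white one by turning the trays over. First swing the white tray over by its green handle until it lies face-down on the black tray, then swing the closed pair all the way back over by the orange handle, so that the white tray lies flat underneath with both capacitors in it and the black tray lies shut on top. Let go and leave it so.

Things in the scene. Friction and masses are not known exactly. Their poses are not given: they have to be found in the camera images.
- hinge (a point): Middle of the hinge shaft of the tray turner, 42 mm above the desk: a fixed aluminium base, 96 x 212 mm, with two trays hinged on one shaft like pages of a book. Fixed frame: x along the shaft, y towards the side where the black tray starts, z up. Each tray has two pockets side by side along x, is 26 mm thick, reaches 20 to 100 mm out from the shaft; its face lies in the shaft's plane.
- empty_handle (a point): Grip point of the white (empty) tray's green handle: a round rod, 12 mm thick, parallel to the shaft, jutting 66 mm past the tray on the fixture's +x side, free all round. The point is on the rod's axis, 36 mm from its root: 80 mm along x from the shaft's middle and 95 mm out from the shaft. The rod can turn between the fingers, so the gripper may point down all along the half circle.
- loaded_handle (a point): Grip point of the black (loaded) tray's orange handle: an equal 12 mm rod, jutting out on the fixture's -x side. The point is on the rod's axis, 80 mm along -x from the shaft's middle and 95 mm out from the shaft.
- empty (a joint): White tray's angle, rad: 0 flat, face up, on the fixture's -y side (starts at 0 to 0.35); pi: over on the +y side, face-down on the black tray. Stiff friction hinge (0.3 N m): stays where it is left, about 4 N at the handle. The rims bear on each other: swung up from below, the black tray carries the white one along, shut, and pushes it down flat on the far side (about 6 N at the orange handle).
- loaded (a joint): Black tray's angle, rad: 0 flat, face up, on the fixture's +y side (its start); pi: turned over to the -y side, face-down on the white tray if that is at 0. Light hinge: it falls if let go half-way.
- cap1_centre (a point): Centre of the first blue capacitor can, 30 mm in diameter, 50 mm long (63 with its leads), lying loose in the black tray's pocket on the -x side with 2 to 3 mm of play. The point's z runs along the can.
- cap2_centre (a point): Centre of the second, equal capacitor, in the black tray's pocket on the +x side.
- empty_middle (a point): Point in the white tray's face plane between its two pockets, 67 mm out from the shaft. It turns with the tray: x along the shaft, z out of the face. Pocket floors lie 16 mm below the face, pocket middles 20 mm to either side along x.
Mind the look-alikes: they are no part of the job. Leave any turquoise or yellow look-alike of the part that bears cap1_centre alone.

How it is judged (in metres and radians):
On the way:
1. the white tray lies face-down on the black tray, which still lies flat (value of joint empty above 2.96 rad and value of joint loaded below 0.12 rad), for 0.2 s.
At the end, for the whole second after the job is handed in: The white tray lies flat on its own side again and the black tray face-down on it, each within 10 degrees and at rest, and both capacitors lie in the white tray (centres within 35 mm along the shaft and 20 mm across of its middle point, 20 mm below to 10 mm above its face) (value of joint empty below 0.18 rad and value of joint loaded above 2.96 rad and velocity of joint loaded between -0.05 and 0.05 rad/s and x of cap1_centre in the frame of empty_middle between -0.035 and 0.035 m and y of cap1_centre in the frame of empty_middle between -0.02 and 0.02 m and z of cap1_centre in the frame of empty_middle between -0.02 and 0.01 m and x of cap2_centre in the frame of empty_middle between -0.035 and 0.035 m and y of cap2_centre in the frame of empty_middle between -0.02 and 0.02 m and z of cap2_centre in the frame of empty_middle between -0.02 and 0.01 m); the robot touches nothing.
It also fails if it takes over 53 s, if anything falls off the work surface, if the arm or the gripper's body presses on something with over 40 N, if the wrist force passes 120 N, or if a joint passes its speed limit or range.

## Working session

There is one attempt and no reset: what is moved stays moved. The work goes in short steps, Python scripts to look and compute and a tool call to move; the robot and the scene stay as the last step left them, time stands still between calls to the robot, and variables do not carry over. Pictures are saved under pics/ and viewed, at most 10 in all, crops included, and the job is handed in when it is done.

Besides the shell and the picture viewer there is one more tool, called as name(argument=value, ...) on one line, values as JSON. step_arm: Moves the arm, as the interface text tells. Shift numbers are shares of 80 mm and turn numbers shares of 2 pi rad, none past 1 either way. Its arguments: {"type":"object","properties":{"series":{"type":"string"}},"required":["series"]}

```bash
mkdir -p pics
cat > h.py <<'E'
import numpy as np, cv2
from scipy.spatial.transform import Rotation as R
from plant import readout, vision, order, models
def f(p): return 192/np.tan(np.radians(p['fovy'])/2)
def cam2w(p,obs=None):
    T=np.eye(4)
    if 'mount' in p:
        W=np.eye(4); W[:3,:3]=R.from_euler('xyz',obs['tcp_rot']).as_matrix(); W[:3,3]=obs['tool_pos']
        return W@np.array(p['mount'])
    T[:3,:3]=R.from_rotvec(np.ravel(p['rvec'])).as_matrix(); T[:3,3]=np.ravel(p['tvec'])
    return np.linalg.inv(T)
def ray(p,px,obs=None):
    T=cam2w(p,obs); d=np.array([(px[0]-p['cx'])/f(p),(px[1]-p['cy'])/f(p),1])
    return T[:3,3],T[:3,:3]@d
def atz(p,px,z,obs=None):
    o,d=ray(p,px,obs); return o+d*(z-o[2])/d[2]
def dep(p,px,obs=None):
    o,d=ray(p,px,obs); c,r=int(round(px[0])),int(round(px[1]))
    w=p['depth'][max(r-1,0):r+2,max(c-1,0):c+2]; w=w[w>0]
    return o+d*np.median(w) if len(w) else None
def save(p,n): cv2.imwrite('pics/'+n,p['frame'][:,:,::-1])
E
python3 - <<'E'
from h import *
np.set_printoptions(precision=1,suppress=True)
print(readout.get_obs())
for n in('scene','top'):
    p=vision.capture(n); save(p,n+'.png'); print(n,p['fovy'],p['cx'],p['cy'])
    for t in('hinge','empty_handle','loaded_handle','cap1_centre','empty_middle'):
        for q in models.pinpoint(p,t)[:4]: print(t,round(q['p'],2),np.array(q['position']),dep(p,q['position']))
E
```

```text
{'time': 0.0, 'joint_positions': array([ 1.1,  0.3,  1.5, -0. ,  1.3, -0.1]), 'dq': array([ 0., -0.,  0., -0.,  0.,  0.]), 'tau': array([ -0. , -43.1, -24.4,   0.1,   0.1,  -0. ]), 'tool_pos': array([176.8, 493.9, 226. ]), 'tcp_rot': array([-3.1, -0. ,  2.8]), 'contact_force': array([0.3, 0.9, 0.2]), 'moment': array([-0., -0., -0.]), 'finger_force': 0.0, 'grip_width': 91.63780996595173}
scene 56.900141435089644 253.3859671188953 188.5672256868666
hinge 0.83 [237.8 182.9] [526.8 127.   45.5]
hinge 0.68 [290.9 179.5] [630.2  44.4  72.3]
empty_handle 0.57 [287.7 177.9] [689.3 136.    0.9]
loaded_handle 0.61 [191.8 179.1] [431.8 199.8  44.3]
cap1_centre 0.91 [214.9 253.8] [380.6 -50.   29.3]
cap1_centre 0.75 [218.4 173.2] [497.3 178.1  54.3]
empty_middle 0.72 [255.6 190. ] [542.4  64.3  58.8]
empty_middle 0.2 [215.2 175. ] [490.  182.6  48.4]
top 50.31413127889593 260.0835769457758 192.3749452701957
hinge 0.78 [232.2 193.4] [535.1 123.   44.6]
empty_handle 0.78 [271.2 146.9] [631.4  44.2  72.9]
loaded_handle 0.88 [191.2 239.7] [435.8 205.4  46.2]
cap1_centre 0.72 [205.4 208.7] [501.2 177.   55.2]
cap1_centre 0.68 [307.7 261.6] [395.1 -41.1  29.5]
cap1_centre 0.53 [236.8 252.4] [410.6 110.2  29.9]
empty_middle 0.96 [260.2 190.6] [541.8  64.3  57.5]
```

```bash
python3 -c "
import cv2
a=cv2.imread('pics/scene.png');b=cv2.imread('pics/top.png')
b=cv2.resize(b[110:300,150:350],(800,600)[:1]*2 if 0 else (632,600),interpolation=3)
cv2.imwrite('pics/top_c.png',b)"
```

```text
(no output)
```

View pics/scene.png

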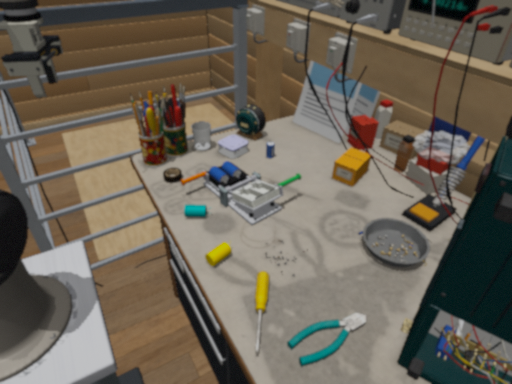

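View pics/top_c.png

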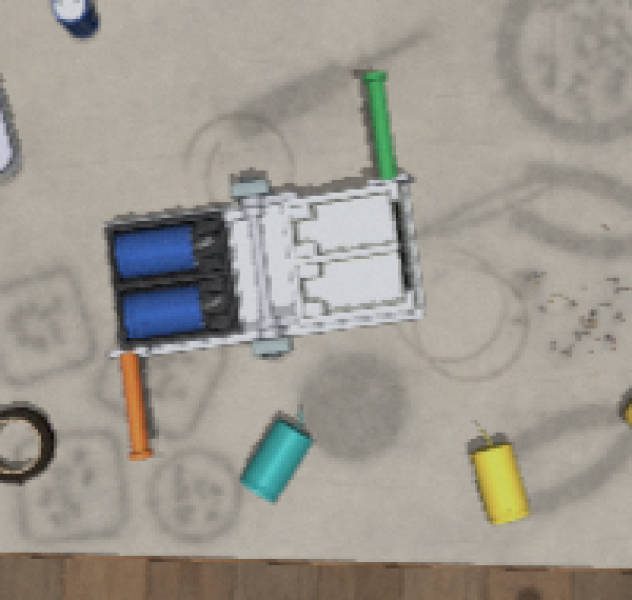

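The scene has a turquoise can (top 237,252) and a yellow can (308,262) as look-alikes. The real blue cans are in the black tray at about (200,192) and (203,209). The green rod is at about (271,147) and the orange one at (191,240). Next I fit the fixture frame.

```bash
cat > fit.py <<'E'
from h import *
np.set_printoptions(precision=1,suppress=True)
def rods(p,obs=None):
    hsv=cv2.cvtColor(p['frame'],cv2.COLOR_RGB2HSV)
    for n,lo,hi in(('green',(50,120,60),(75,255,255)),('orange',(5,150,120),(17,255,255))):
        m=cv2.inRange(hsv,lo,hi); k,lab,st,ce=cv2.connectedComponentsWithStats(m)
        for i in range(1,k):
            if st[i,4]<40: continue
            r,c=np.where(lab==i)
            P=np.array([dep(p,(x,y),obs) if p['depth'][y,x]>0 else [np.nan]*3 for x,y in zip(c,r)]); P=P[~np.isnan(P[:,0])]
            if not len(P): continue
            z=np.percentile(P[:,2],80); P=P[P[:,2]>z-8]; m0=P.mean(0); d=np.linalg.svd(P-m0)[2][0]; d*=np.sign(d[0]); t=(P-m0)@d
            print(n,st[i,4],'mid',m0,'ang',np.degrees(np.arctan2(d[1],d[0])),'ends',m0+d*t.min(),m0+d*t.max(),'ztop',z)
if __name__=='__main__':
    import sys
    for n in sys.argv[1:]:
        o=readout.get_obs();p=vision.capture(n);print(n,o['tool_pos'],o['tcp_rot']);rods(p,o)
        if n=='wrist': save(p,'w%d.png'%p['shot'])
        for t in('hinge','empty_handle','loaded_handle','cap1_centre','empty_middle'):
            for q in models.pinpoint(p,t)[:3]: print(t,round(q['p'],2),np.array(q['position']),dep(p,q['position'],o))
E
python3 fit.py top; python3 fit.py scene
```

```text
top [176.9 494.3 226.8] [3.1 0.  2.8]
green 150 mid [628.2  46.8  71.3] ang 9.556181903786069 ends [593.8  41.   70.8] [660.8  52.3  71.8] ztop 72.12392517944954
orange 380 mid [ 876.3 -165.    24.4] ang 88.69414423478126 ends [ 875.7 -192.8   24.6] [ 876.9 -138.4   24.3] ztop 25.016899990225237
orange 164 mid [439.5 203.3  46.3] ang 9.233984585932282 ends [405.9 197.9  47. ] [473.3 208.8  45.7] ztop 47.383862802197974
hinge 0.79 [231.1 194. ] [533.7 125.3  44.9]
empty_handle 0.95 [271.  149.6] [626.   44.5  71.8]
loaded_handle 0.76 [192.7 240. ] [435.3 202.1  47. ]
cap1_centre 0.89 [203.3 208.3] [501.9 181.3  55.5]
cap1_centre 0.8 [306.  259.6] [399.1 -37.6  28.3]
cap1_centre 0.71 [235.3 255. ] [404.9 113.3  28.8]
empty_middle 0.84 [261.  190.3] [542.5  62.6  57.3]
scene [176.9 494.3 226.8] [3.1 0.  2.8]
green 69 mid [628.   45.   71.3] ang 8.851229807007673 ends [594.9  39.9  71.4] [658.   49.7  71.1] ztop 72.90788057979655
orange 86 mid [436.4 202.7  46.2] ang 9.42965456806784 ends [404.5 197.4  46.6] [473.3 208.8  45.8] ztop 48.05009989978139
hinge 0.2 [217.2 176. ] [492.2 175.   49.1]
empty_handle 0.97 [288.7 177.4] [694.2 138.   -0.2]
loaded_handle 0.65 [192.9 177.2] [436.4 203.2  46.7]
cap1_centre 0.62 [193.6 208. ] [397.9 107.6  28.9]
cap1_centre 0.61 [219.1 253.7] [389.1 -51.8  26.8]
cap1_centre 0.55 [215.5 174. ] [490.7 181.8  51.7]
empty_middle 0.96 [255.4 187.7] [562.6  99.5  35.6]
```

step_arm(series="-1 -1 -0.7 0 0 0 -0.08; -1 -1 -0.7 0 0 0 -0.08; -1 -1 -0.7 0 0 0 -0.08; -1 -1 -0.7 0 0 0 -0.08; -1 -1 -0.7 0 0 0 -0.08")

```text
time: 1.7
tool_pos: [233.8, 414.3, 226.9]
tcp_rot: [3.141, 0.0, -2.983]
contact_force: [-0.1, -0.1, -0.0]
grip_width: 91.9
finger_force: 0.0
```

step_arm(series="-1 -0.8 -1 0 0 0 0; -1 -0.8 -1 0 0 0 0; -1 -0.8 -1 0 0 0 0")

```text
time: 2.0
tool_pos: [312.4, 343.2, 226.7]
tcp_rot: [-3.14, 0.001, -2.99]
contact_force: [-1.4, 0.3, -0.1]
grip_width: 91.6
finger_force: 0.0
```

step_arm(series="-1 -0.8 -1 0 0 0 0; -1 -0.8 -1 0 0 0 0; -1 -0.8 -1 0 0 0 0")

```text
time: 2.3
tool_pos: [388.2, 274.5, 226.7]
tcp_rot: [-3.141, 0.001, -2.989]
contact_force: [-1.2, 0.2, -0.5]
grip_width: 91.9
finger_force: 0.0
```

step_arm(series="-1 -0.8 -1 0 0 0 0; -1 -0.8 -1 0 0 0 0; -1 -0.8 -1 0 0 0 0")

```text
time: 2.6
tool_pos: [463.9, 205.9, 226.5]
tcp_rot: [-3.141, 0.001, -2.988]
contact_force: [-0.7, -0.1, -0.3]
grip_width: 91.7
finger_force: 0.0
```

step_arm(series="-1 -0.8 -1 0 0 0 0; -1 -0.8 -1 0 0 0 0; -1 -0.8 -1 0 0 0 0; -1 -0.8 -1 0 0 0 0")

```text
time: 3.0
tool_pos: [536.5, 139.9, 226.1]
tcp_rot: [3.141, -0.001, -2.985]
contact_force: [-0.2, 0.2, -0.8]
grip_width: 91.9
finger_force: 0.0
```

```bash
python3 fit.py wrist
```

```text
wrist [536.5 139.9 226.1] [ 3.1 -0.  -3. ]
green 47 mid [589.4  46.6  85. ] ang -35.507245532967595 ends [533.2  86.7 229.2] [595.5  42.2  69.1] ztop 72.4128483196579
orange 390 mid [437.2 205.   47.2] ang 9.764922022566656 ends [409.4 200.2  47.3] [472.9 211.1  47.1] ztop 47.716020278556854
hinge 0.9 [243.7 164. ] [531.7 126.   45.6]
loaded_handle 0.95 [321.5  94.7] [439.5 201.   46. ]
cap1_centre 0.93 [250.   54.6] [407.9 114.3  28.9]
cap1_centre 0.7 [119.1  19.4] [395.1 -35.2  29.1]
cap1_centre 0.64 [323.5  91.6] [436.  202.3  47. ]
empty_middle 0.6 [187.7 167.4] [543.2  62.9  59.2]
```

step_arm(series="-1 -0.98 -1 0 0 0 0; -1 -0.98 -1 0 0 0 0; -1 -0.98 -1 0 0 0 0; -1 -0.98 -1 0 0 0 0")

```text
time: 3.7
tool_pos: [627.4, 71.8, 225.9]
tcp_rot: [3.141, -0.001, -2.985]
contact_force: [-1.6, 0.6, -0.6]
grip_width: 91.8
finger_force: 0.0
```

step_arm(series="-1 0 -0.34 1 0 0 0; -1 0 -0.34 1 0 0 0; -1 0 -0.34 1 0 0 0; -1 0 -0.34 1 0 0 0")

```text
time: 4.1
tool_pos: [630.6, 47.0, 147.7]
tcp_rot: [3.141, -0.0, -2.982]
contact_force: [0.5, 0.1, -0.4]
grip_width: 91.7
finger_force: 0.0
```

```bash
python3 fit.py wrist; ls pics
```

```text
wrist [630.6  47.  147.7] [ 3.1 -0.  -3. ]
green 902 mid [626.6  47.2  72. ] ang 8.913523425551645 ends [592.1  41.8  71.7] [661.2  52.6  72.3] ztop 72.5677518748489
orange 391 mid [461.3 207.6  47.5] ang 9.21141662194138 ends [448.6 205.5  47.5] [473.6 209.6  47.5] ztop 48.07873733848051
hinge 0.86 [358.6  93.7] [534.7 122.7  45.6]
empty_handle 0.72 [252.9 188.7] [626.5  44.6  72. ]
cap1_centre 0.61 [437.6  61.1] [501.2 176.   56.2]
empty_middle 0.58 [285.9  91.7] [544.3  58.8  59.6]
scene.png
top.png
top_c.png
w5.png
w6.png
```

View pics/w6.png

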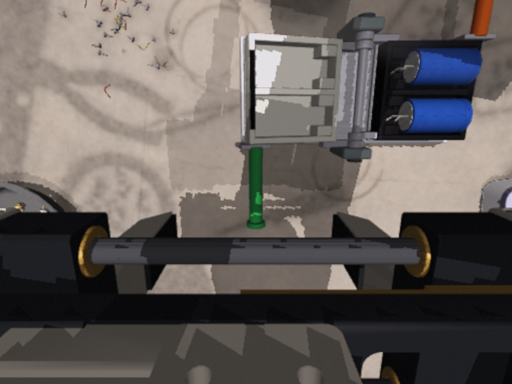

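step_arm(series="-1 0 0 0.6 0 0 0; -1 0 0 0.9 0 0 0; -1 0 0 1 0 0 0; -1 0 0 1 0 0 0")

```text
time: 4.8
tool_pos: [630.9, 45.8, 66.3]
tcp_rot: [3.141, -0.001, -2.983]
contact_force: [0.2, 0.2, 0.2]
grip_width: 91.9
finger_force: 0.0
```

step_arm(series="-1 0 0 0.26 0 0 0; 1 0 0 0.26 0 0 0; 1 0 0 0.26 0 0 0; 1 0 0 0.26 0 0 0; 1 0 0 0.26 0 0 0; 1 0 0 0.26 0 0 0; 1 0 0 0.26 0 0 0; 1 0 0 0.26 0 0 0; 1 0 0 0.26 0 0 0; 1 0 0 0.26 0 0 0")

```text
time: 5.8
tool_pos: [631.1, 45.7, 45.9]
tcp_rot: [3.141, -0.0, -2.983]
contact_force: [0.5, 0.6, 0.7]
grip_width: 24.3
finger_force: 0.0
```

The close view shows the green rod at (255,190), on the empty white tray. The blue cans are in the black tray at (440,65) and (435,115). The fingers are still closing.

step_arm(series="1 0 0 0 0 0 0; 1 0 0 0 0 0 0; 1 0 0 0 0 0 0; 1 0 0 0 0 0 0; 1 0 0 0 0 0 0")

```text
time: 6.3
tool_pos: [630.6, 48.0, 45.5]
tcp_rot: [3.138, -0.001, -2.982]
contact_force: [-0.4, 8.0, -1.0]
grip_width: 11.1
finger_force: 30.0
```

```bash
cat > arc.py <<'E'
import numpy as np,sys
# arc.py a0 step n corr(mm,in y, spread) ysign
def call(angs,a0,jaw=1,corr=0,corz=0,s=1,r=95):
    A=np.radians(angs);B=np.radians(a0);k=np.linspace(0,1,len(A)+1)[1:]
    y=s*(r*(np.cos(B)-np.cos(A))+corr*k)/80; z=-(r*(np.sin(A)-np.sin(B))+corz*k)/80
    print('; '.join('%g 0 %.2f %.2f 0 0 0'%(jaw,a,b) for a,b in zip(y,z)),'\n')
E
python3 -c "
from arc import *
call(np.linspace(13.7,75,16)[1:],13.7,corr=2)
call(np.linspace(75,125,13)[1:],75)
call(np.linspace(125,180,15)[1:],125)"
```

```text
1 0 0.02 -0.08 0 0 0; 1 0 0.06 -0.16 0 0 0; 1 0 0.09 -0.24 0 0 0; 1 0 0.13 -0.31 0 0 0; 1 0 0.18 -0.39 0 0 0; 1 0 0.23 -0.45 0 0 0; 1 0 0.29 -0.52 0 0 0; 1 0 0.35 -0.58 0 0 0; 1 0 0.41 -0.63 0 0 0; 1 0 0.48 -0.69 0 0 0; 1 0 0.55 -0.73 0 0 0; 1 0 0.63 -0.77 0 0 0; 1 0 0.71 -0.81 0 0 0; 1 0 0.79 -0.84 0 0 0; 1 0 0.87 -0.87 0 0 0 

1 0 0.08 -0.02 0 0 0; 1 0 0.17 -0.03 0 0 0; 1 0 0.26 -0.04 0 0 0; 1 0 0.34 -0.04 0 0 0; 1 0 0.43 -0.03 0 0 0; 1 0 0.51 -0.02 0 0 0; 1 0 0.60 -0.00 0 0 0; 1 0 0.68 0.02 0 0 0; 1 0 0.76 0.05 0 0 0; 1 0 0.84 0.09 0 0 0; 1 0 0.92 0.13 0 0 0; 1 0 0.99 0.17 0 0 0 

1 0 0.07 0.05 0 0 0; 1 0 0.13 0.10 0 0 0; 1 0 0.18 0.16 0 0 0; 1 0 0.24 0.22 0 0 0; 1 0 0.29 0.29 0 0 0; 1 0 0.33 0.35 0 0 0; 1 0 0.37 0.42 0 0 0; 1 0 0.41 0.50 0 0 0; 1 0 0.44 0.57 0 0 0; 1 0 0.46 0.65 0 0 0; 1 0 0.48 0.73 0 0 0; 1 0 0.50 0.81 0 0 0; 1 0 0.50 0.89 0 0 0; 1 0 0.51 0.97 0 0 0
```

step_arm(series="1 0 0.02 -0.08 0 0 0; 1 0 0.06 -0.16 0 0 0; 1 0 0.09 -0.24 0 0 0; 1 0 0.13 -0.31 0 0 0; 1 0 0.18 -0.39 0 0 0; 1 0 0.23 -0.45 0 0 0; 1 0 0.29 -0.52 0 0 0; 1 0 0.35 -0.58 0 0 0; 1 0 0.41 -0.63 0 0 0; 1 0 0.48 -0.69 0 0 0; 1 0 0.55 -0.73 0 0 0; 1 0 0.63 -0.77 0 0 0; 1 0 0.71 -0.81 0 0 0; 1 0 0.79 -0.84 0 0 0; 1 0 0.87 -0.87 0 0 0")

```text
time: 7.8
tool_pos: [620.3, 112.7, 117.9]
tcp_rot: [-3.138, 0.001, -2.983]
contact_force: [-4.9, -8.7, 4.7]
grip_width: 11.0
finger_force: 30.0
```

step_arm(series="1 0 0.08 -0.02 0 0 0; 1 0 0.17 -0.03 0 0 0; 1 0 0.26 -0.04 0 0 0; 1 0 0.34 -0.03 0 0 0; 1 0 0.43 -0.02 0 0 0; 1 0 0.51 0 0 0 0; 1 0 0.60 0.02 0 0 0; 1 0 0.68 0.04 0 0 0; 1 0 0.76 0.07 0 0 0; 1 0 0.84 0.11 0 0 0; 1 0 0.92 0.15 0 0 0; 1 0 0.99 0.19 0 0 0")

```text
time: 9.0
tool_pos: [607.7, 192.4, 102.4]
tcp_rot: [-3.14, 0.001, -2.983]
contact_force: [-3.6, -5.0, 2.7]
grip_width: 10.9
finger_force: 30.0
```

step_arm(series="1 0 0.07 0.05 0 0 0; 1 0 0.13 0.10 0 0 0; 1 0 0.18 0.16 0 0 0; 1 0 0.24 0.22 0 0 0; 1 0 0.29 0.29 0 0 0; 1 0 0.33 0.35 0 0 0; 1 0 0.37 0.42 0 0 0; 1 0 0.41 0.50 0 0 0; 1 0 0.44 0.57 0 0 0; 1 0 0.46 0.65 0 0 0; 1 0 0.48 0.73 0 0 0; 1 0 0.50 0.81 0 0 0; 1 0 0.50 0.89 0 0 0; 1 0 0.51 0.97 0 0 0; 1 0 0.51 0.97 0 0 0; 1 0 0.51 0.97 0 0 0; 1 0 0.51 0.97 0 0 0")

```text
time: 10.7
tool_pos: [601.3, 232.7, 22.3]
tcp_rot: [-3.142, -0.0, -2.983]
contact_force: [1.2, -3.9, -3.2]
grip_width: 11.2
finger_force: 30.0
```

```bash
python3 fit.py top|head -4;  python3 -c "
from h import *
p=vision.capture('scene');a=p['frame'][120:240,150:330,::-1]
cv2.imwrite('pics/s2.png',cv2.resize(a,(800,533),interpolation=3))"
```

```text
top [601.3 232.7  22.3] [-3.1 -0.  -3. ]
orange 378 mid [ 876.4 -165.2   24.4] ang 89.25775661286187 ends [ 876.1 -192.7   24.6] [ 876.8 -139.2   24.2] ztop 25.017783054607253
hinge 0.67 [230.2 191.3] [541.3 129.5  12. ]
loaded_handle 0.49 [189.8 239.1] [460.8 144.3 445.4]
```

View pics/s2.png

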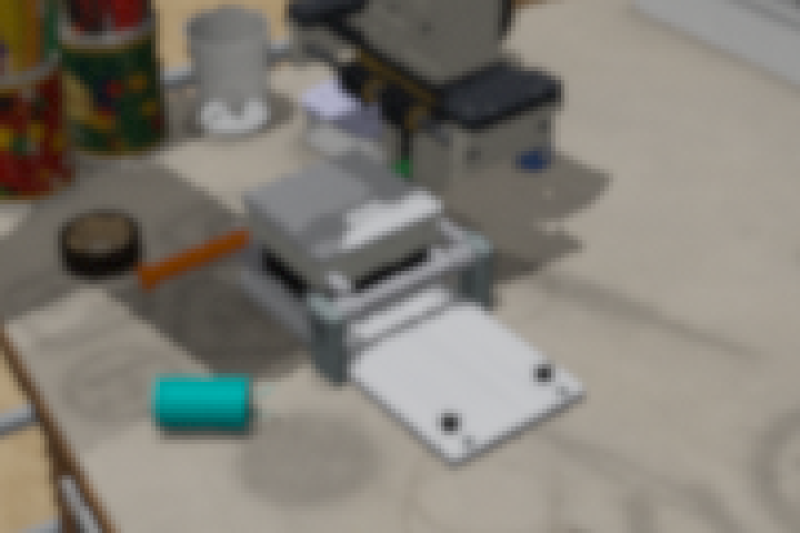

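White lies face-down, shut on black (crop 340,220). The orange handle is free at (190,260). Now I release, lift and go over to it.

step_arm(series="-0.3 0 0 0 0 0 0; -0.3 0 0 0 0 0 0; -0.3 0 0 0 0 0 0; -0.3 0 0 0 0 0 0; -0.3 0 0 0 0 0 0; -0.3 0 0 0 0 0 0; -0.3 0 0 0 0 0 0; -0.3 0 0 -0.3 0 0 0; -0.3 0 0 -0.8 0 0 0; -0.3 0 0 -1 0 0 0; -0.3 0 0 -1 0 0 0")

```text
time: 12.15
tool_pos: [602.9, 233.4, 106.0]
tcp_rot: [3.141, 0.006, -2.983]
contact_force: [-0.2, -0.4, -0.3]
grip_width: 59.8
finger_force: 0.0
```

step_arm(series="-0.3 0.5 0 0 0 0 0; -0.3 1 0 0 0 0 0; -0.3 1 0 -0.2 0 0 0; -0.3 1 0 -0.2 0 0 0")

```text
time: 12.55
tool_pos: [521.7, 220.3, 119.2]
tcp_rot: [3.141, 0.001, -2.982]
contact_force: [1.1, 0.8, 0.9]
grip_width: 59.6
finger_force: 0.0
```

step_arm(series="-0.3 0.5 0 0 0 0 0; -0.3 1 0 0 0 0 0; -0.3 1 0 0 0 0 0; -0.3 1 0 0 0 0 0; -0.3 1 0 0 0 0 0")

```text
time: 13.05
tool_pos: [445.1, 207.9, 118.7]
tcp_rot: [3.141, 0.002, -2.983]
contact_force: [0.4, -0.7, -0.5]
grip_width: 60.0
finger_force: 0.0
```

```bash
python3 fit.py wrist; python3 -c "
from h import *
p=vision.capture('scene');a=p['frame'][120:240,150:330,::-1]
cv2.imwrite('pics/s3.png',cv2.resize(a,(800,533),interpolation=3))"
```

```text
wrist [445.1 207.9 118.7] [ 3.1  0.  -3. ]
orange 941 mid [438.1 205.1  47.2] ang 9.014064598498175 ends [404.7 199.8  47.9] [474.3 210.9  46.4] ztop 47.81761624952854
loaded_handle 0.94 [253.2 183. ] [435.  204.8  47.9]
cap1_centre 0.69 [156.6 122.2] [400.3 116.7  29.2]
empty_middle 0.79 [224.4 271.2] [506.5 192.6  69. ]
```

View pics/s3.png

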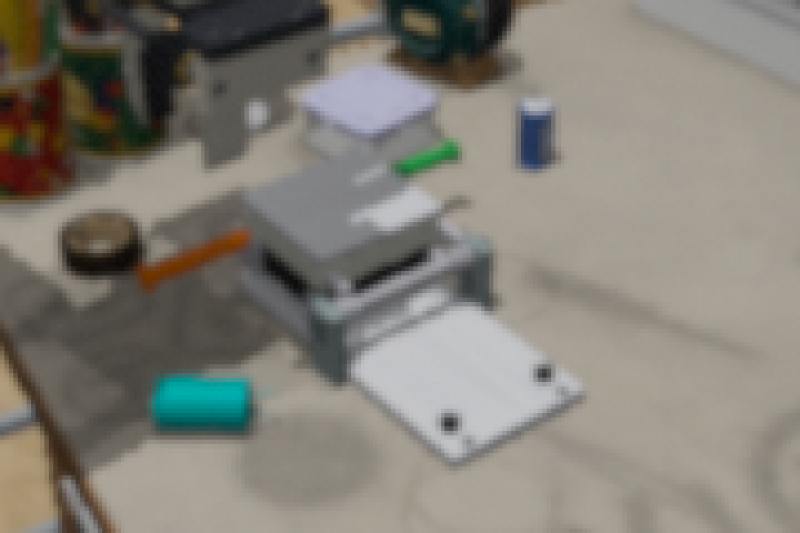

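White rests shut on black, with its top at z=69 mm as it should be. Both handles are free, the orange one at (190,260). I descend to grip it.

step_arm(series="-0.3 0.16 -0.02 0.3 0 0 0; -0.3 0.16 -0.02 0.8 0 0 0; -0.3 0.16 -0.02 0.95 0 0 0; -0.3 0.16 -0.02 0.95 0 0 0")

```text
time: 13.8
tool_pos: [429.6, 203.6, 41.0]
tcp_rot: [-3.141, -0.004, -2.983]
contact_force: [-0.8, -0.6, 0.9]
grip_width: 59.7
finger_force: 0.0
```

step_arm(series="-0.3 0 0 0.24 0 0 0; 1 0 0 0.24 0 0 0; 1 0 0 0.24 0 0 0; 1 0 0 0.24 0 0 0; 1 0 0 0.24 0 0 0; 1 0 0 0.24 0 0 0; 1 0 0 0.24 0 0 0; 1 0 0 0.24 0 0 0; 1 0 0 0.24 0 0 0; 1 0 0 0.24 0 0 0; 1 0 0 0.24 0 0 0; 1 0 0 0.24 0 0 0; 1 0 0 0.24 0 0 0")

```text
time: 15.1
tool_pos: [430.9, 204.4, 23.7]
tcp_rot: [3.141, 0.0, -2.983]
contact_force: [-1.4, 5.2, 3.3]
grip_width: 11.5
finger_force: 30.0
```

```bash
python3 -c "
from arc import *
call(np.linspace(0,75,18)[1:],0,s=-1)
call(np.linspace(75,125,13)[1:],75,s=-1)
call(np.linspace(125,182,15)[1:],125,s=-1)"
```

```text
1 0 -0.00 -0.09 0 0 0; 1 0 -0.01 -0.18 0 0 0; 1 0 -0.03 -0.27 0 0 0; 1 0 -0.06 -0.36 0 0 0; 1 0 -0.09 -0.45 0 0 0; 1 0 -0.12 -0.53 0 0 0; 1 0 -0.17 -0.61 0 0 0; 1 0 -0.22 -0.69 0 0 0; 1 0 -0.27 -0.76 0 0 0; 1 0 -0.33 -0.83 0 0 0; 1 0 -0.40 -0.89 0 0 0; 1 0 -0.47 -0.95 0 0 0; 1 0 -0.55 -1.00 0 0 0; 1 0 -0.63 -1.05 0 0 0; 1 0 -0.71 -1.09 0 0 0; 1 0 -0.79 -1.12 0 0 0; 1 0 -0.88 -1.15 0 0 0 

1 0 -0.08 -0.02 0 0 0; 1 0 -0.17 -0.03 0 0 0; 1 0 -0.26 -0.04 0 0 0; 1 0 -0.34 -0.04 0 0 0; 1 0 -0.43 -0.03 0 0 0; 1 0 -0.51 -0.02 0 0 0; 1 0 -0.60 -0.00 0 0 0; 1 0 -0.68 0.02 0 0 0; 1 0 -0.76 0.05 0 0 0; 1 0 -0.84 0.09 0 0 0; 1 0 -0.92 0.13 0 0 0; 1 0 -0.99 0.17 0 0 0 

1 0 -0.07 0.05 0 0 0; 1 0 -0.13 0.11 0 0 0; 1 0 -0.19 0.17 0 0 0; 1 0 -0.25 0.23 0 0 0; 1 0 -0.30 0.30 0 0 0; 1 0 -0.34 0.37 0 0 0; 1 0 -0.38 0.44 0 0 0; 1 0 -0.42 0.52 0 0 0; 1 0 -0.45 0.60 0 0 0; 1 0 -0.47 0.68 0 0 0; 1 0 -0.49 0.76 0 0 0; 1 0 -0.50 0.85 0 0 0; 1 0 -0.51 0.93 0 0 0; 1 0 -0.51 1.01 0 0 0
```

```bash
python3 -c "
from arc import *
call(np.linspace(0,55,15)[1:],0,s=-1)
call(np.linspace(55,100,13)[1:],55,s=-1)
call(np.linspace(100,140,11)[1:],100,s=-1)
call(np.linspace(140,184,13)[1:],140,s=-1)"
```

```text
1 0 -0.00 -0.08 0 0 0; 1 0 -0.01 -0.16 0 0 0; 1 0 -0.03 -0.24 0 0 0; 1 0 -0.04 -0.32 0 0 0; 1 0 -0.07 -0.40 0 0 0; 1 0 -0.10 -0.47 0 0 0; 1 0 -0.13 -0.55 0 0 0; 1 0 -0.17 -0.62 0 0 0; 1 0 -0.22 -0.69 0 0 0; 1 0 -0.27 -0.75 0 0 0; 1 0 -0.32 -0.81 0 0 0; 1 0 -0.38 -0.87 0 0 0; 1 0 -0.44 -0.92 0 0 0; 1 0 -0.51 -0.97 0 0 0 

1 0 -0.07 -0.04 0 0 0; 1 0 -0.13 -0.08 0 0 0; 1 0 -0.20 -0.11 0 0 0; 1 0 -0.27 -0.14 0 0 0; 1 0 -0.35 -0.17 0 0 0; 1 0 -0.42 -0.19 0 0 0; 1 0 -0.50 -0.20 0 0 0; 1 0 -0.58 -0.21 0 0 0; 1 0 -0.66 -0.21 0 0 0; 1 0 -0.73 -0.21 0 0 0; 1 0 -0.81 -0.21 0 0 0; 1 0 -0.89 -0.20 0 0 0 

1 0 -0.08 0.02 0 0 0; 1 0 -0.16 0.04 0 0 0; 1 0 -0.24 0.07 0 0 0; 1 0 -0.31 0.10 0 0 0; 1 0 -0.39 0.14 0 0 0; 1 0 -0.46 0.18 0 0 0; 1 0 -0.52 0.23 0 0 0; 1 0 -0.59 0.29 0 0 0; 1 0 -0.65 0.34 0 0 0; 1 0 -0.70 0.41 0 0 0 

1 0 -0.05 0.06 0 0 0; 1 0 -0.09 0.12 0 0 0; 1 0 -0.13 0.19 0 0 0; 1 0 -0.16 0.26 0 0 0; 1 0 -0.19 0.32 0 0 0; 1 0 -0.22 0.40 0 0 0; 1 0 -0.24 0.47 0 0 0; 1 0 -0.26 0.54 0 0 0; 1 0 -0.27 0.62 0 0 0; 1 0 -0.28 0.69 0 0 0; 1 0 -0.28 0.77 0 0 0; 1 0 -0.27 0.85 0 0 0
```

step_arm(series="1 0 0 -0.08 0 0 0; 1 0 -0.01 -0.16 0 0 0; 1 0 -0.03 -0.24 0 0 0; 1 0 -0.04 -0.32 0 0 0; 1 0 -0.07 -0.40 0 0 0; 1 0 -0.10 -0.47 0 0 0; 1 0 -0.13 -0.55 0 0 0; 1 0 -0.17 -0.62 0 0 0; 1 0 -0.22 -0.69 0 0 0; 1 0 -0.27 -0.75 0 0 0; 1 0 -0.32 -0.81 0 0 0; 1 0 -0.38 -0.87 0 0 0; 1 0 -0.44 -0.92 0 0 0; 1 0 -0.51 -0.97 0 0 0")

```text
time: 16.5
tool_pos: [436.8, 168.0, 103.1]
tcp_rot: [3.134, 0.002, -2.984]
contact_force: [-10.5, 26.2, 22.8]
grip_width: 11.2
finger_force: 30.0
```

```bash
python3 -c "
from h import *
p=vision.capture('scene');a=p['frame'][100:240,150:330,::-1]
cv2.imwrite('pics/s4.png',cv2.resize(a,(771,600),interpolation=3))"
```

```text
(no output)
```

View pics/s4.png

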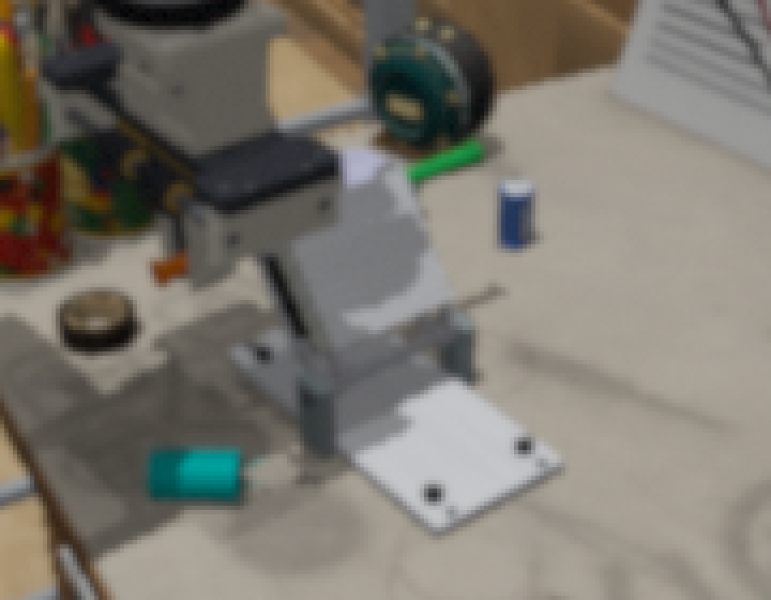

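step_arm(series="1 0 0 0 0 0 0; 1 0 0 0 0 0 0; 1 0 0 0 0 0 0")

```text
time: 16.85
tool_pos: [436.9, 167.2, 103.5]
tcp_rot: [3.136, 0.003, -2.984]
contact_force: [-11.0, 18.4, 24.5]
grip_width: 10.7
finger_force: 30.0
```

```bash
python3 fit.py wrist; python3 -c "
from h import *
o=readout.get_obs();print(o['moment'],o['contact_force'],o['tcp_rot'])"
```

```text
wrist [436.9 167.2 103.5] [ 3.1  0.  -3. ]
orange 809 mid [420.7 164.3 123.2] ang 7.941282674800296 ends [410.4 162.9 124.2] [433.5 166.1 122. ] ztop 123.90147013203406
orange 452 mid [455.1 169.8 125.3] ang 10.00822773542227 ends [412.8 162.3 193.8] [460.3 170.7 116.8] ztop 123.32885905356545
loaded_handle 0.64 [254.9 249.7] [408.2 161.4 186.4]
cap1_centre 0.72 [197.8 141.5] [400.7 115.2  29. ]
cap1_centre 0.6 [ 10.7 102. ] [393.3 -32.6  27.2]
[3.42655178 1.6648023  0.08400195] [-10.30465707  18.34593642  24.1870847 ] [ 3.13561352e+00  2.58177957e-03 -2.98359407e+00]
```

step_arm(series="1 0 0 -0.05 0 0 0; 1 0 0 -0.05 0 0 0")

```text
time: 17.35
tool_pos: [437.4, 164.9, 105.9]
tcp_rot: [3.14, 0.001, -2.983]
contact_force: [-3.0, 8.0, 7.5]
grip_width: 10.9
finger_force: 30.0
```

The arc was running slightly low. Raising the command by 4 mm dropped the force to about 11 N, so I continue with a slightly larger radius and check the force after each call.

```bash
python3 -c "
from arc import *
call(np.linspace(56,90,11)[1:],56,s=-1,r=98)
call(np.linspace(90,130,13)[1:],90,s=-1,r=98)"
```

```text
1 0 -0.06 -0.04 0 0 0; 1 0 -0.13 -0.07 0 0 0; 1 0 -0.19 -0.11 0 0 0; 1 0 -0.26 -0.13 0 0 0; 1 0 -0.33 -0.16 0 0 0; 1 0 -0.40 -0.18 0 0 0; 1 0 -0.47 -0.19 0 0 0; 1 0 -0.54 -0.20 0 0 0; 1 0 -0.61 -0.21 0 0 0; 1 0 -0.69 -0.21 0 0 0 

1 0 -0.07 0.00 0 0 0; 1 0 -0.14 0.01 0 0 0; 1 0 -0.21 0.02 0 0 0; 1 0 -0.28 0.03 0 0 0; 1 0 -0.35 0.05 0 0 0; 1 0 -0.42 0.07 0 0 0; 1 0 -0.49 0.10 0 0 0; 1 0 -0.55 0.13 0 0 0; 1 0 -0.61 0.16 0 0 0; 1 0 -0.67 0.20 0 0 0; 1 0 -0.73 0.24 0 0 0; 1 0 -0.79 0.29 0 0 0
```

step_arm(series="1 0 -0.06 -0.04 0 0 0; 1 0 -0.13 -0.07 0 0 0; 1 0 -0.19 -0.11 0 0 0; 1 0 -0.26 -0.13 0 0 0; 1 0 -0.33 -0.16 0 0 0; 1 0 -0.40 -0.18 0 0 0; 1 0 -0.47 -0.19 0 0 0; 1 0 -0.54 -0.20 0 0 0; 1 0 -0.61 -0.21 0 0 0; 1 0 -0.69 -0.21 0 0 0")

```text
time: 18.35
tool_pos: [446.2, 109.8, 122.6]
tcp_rot: [3.14, 0.001, -2.983]
contact_force: [-1.6, 7.4, 6.7]
grip_width: 10.9
finger_force: 30.0
```

step_arm(series="1 0 -0.07 0 0 0 0; 1 0 -0.14 0 0 0 0; 1 0 -0.21 0.01 0 0 0; 1 0 -0.28 0.02 0 0 0; 1 0 -0.35 0.04 0 0 0; 1 0 -0.42 0.06 0 0 0; 1 0 -0.49 0.09 0 0 0; 1 0 -0.55 0.12 0 0 0; 1 0 -0.61 0.15 0 0 0; 1 0 -0.67 0.19 0 0 0; 1 0 -0.73 0.23 0 0 0; 1 0 -0.79 0.28 0 0 0")

```text
time: 19.55
tool_pos: [456.2, 46.3, 99.3]
tcp_rot: [-3.141, 0.0, -2.983]
contact_force: [2.6, 4.6, 2.7]
grip_width: 11.2
finger_force: 30.0
```

```bash
python3 -c "
from arc import *
call(np.linspace(130,182,17)[1:],130,s=-1,r=97,corr=-2)"
```

```text
1 0 -0.05 0.05 0 0 0; 1 0 -0.10 0.09 0 0 0; 1 0 -0.14 0.15 0 0 0; 1 0 -0.18 0.20 0 0 0; 1 0 -0.22 0.26 0 0 0; 1 0 -0.26 0.31 0 0 0; 1 0 -0.29 0.37 0 0 0; 1 0 -0.32 0.44 0 0 0; 1 0 -0.34 0.50 0 0 0; 1 0 -0.36 0.56 0 0 0; 1 0 -0.38 0.63 0 0 0; 1 0 -0.39 0.70 0 0 0; 1 0 -0.40 0.77 0 0 0; 1 0 -0.41 0.83 0 0 0; 1 0 -0.41 0.90 0 0 0; 1 0 -0.41 0.97 0 0 0
```

step_arm(series="1 0 -0.05 0.05 0 0 0; 1 0 -0.10 0.09 0 0 0; 1 0 -0.14 0.15 0 0 0; 1 0 -0.18 0.20 0 0 0; 1 0 -0.22 0.26 0 0 0; 1 0 -0.26 0.31 0 0 0; 1 0 -0.29 0.37 0 0 0; 1 0 -0.32 0.44 0 0 0; 1 0 -0.34 0.50 0 0 0; 1 0 -0.36 0.56 0 0 0; 1 0 -0.38 0.63 0 0 0; 1 0 -0.39 0.70 0 0 0; 1 0 -0.40 0.77 0 0 0; 1 0 -0.41 0.83 0 0 0; 1 0 -0.41 0.90 0 0 0; 1 0 -0.41 0.97 0 0 0; 1 0 -0.41 0.97 0 0 0; 1 0 -0.41 0.97 0 0 0")

```text
time: 21.35
tool_pos: [462.0, 16.7, 23.6]
tcp_rot: [3.139, 0.003, -2.983]
contact_force: [-0.5, 21.8, 22.8]
grip_width: 11.3
finger_force: 30.0
```

```bash
python3 fit.py wrist; python3 -c "
from h import *
p=vision.capture('scene');a=p['frame'][120:240,150:330,::-1]
cv2.imwrite('pics/s5.png',cv2.resize(a,(800,533),interpolation=3))"
```

```text
wrist [462.   16.7  23.6] [ 3.1  0.  -3. ]
orange 725 mid [444.9  13.8  47.7] ang 8.394123137034518 ends [435.3  12.3  48.8] [456.2  15.4  46.4] ztop 48.81261394407325
orange 404 mid [478.8  19.1  47.1] ang 9.325991074294446 ends [471.7  17.9  47.1] [486.2  20.3  47. ] ztop 47.637900671002846
hinge 0.77 [410.1 373.9] [530.4 121.1  45. ]
loaded_handle 0.7 [254.3 253.4] [434.2  11.2 106.7]
cap1_centre 0.93 [168.1  92.1] [392.9 -39.1  30. ]
```

View pics/s5.png

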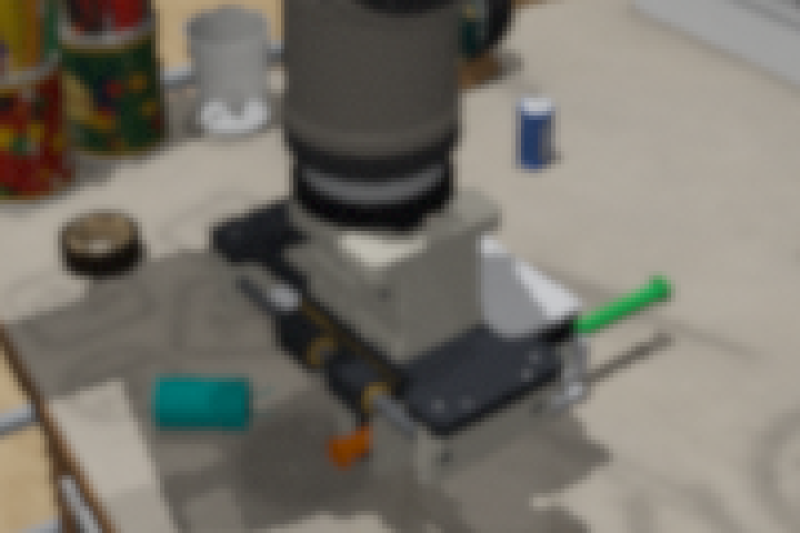

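Orange rod at z=42, so the pair is flat: the handle is at (350,445) and green has come along at (630,305). I relieve the side load, release and rise.

step_arm(series="1 0 0.03 0 0 0 0; -0.3 0 0.03 0 0 0 0; -0.3 0 0.03 0 0 0 0; -0.3 0 0.03 0 0 0 0; -0.3 0 0.03 0 0 0 0; -0.3 0 0.03 0 0 0 0; -0.3 0 0.03 0 0 0 0; -0.3 0 0.03 0 0 0 0; -0.3 0 0.03 0 0 0 0; -0.3 0 0.03 -0.3 0 0 0; -0.3 0 0.03 -0.8 0 0 0; -0.3 0 0.03 -1 0 0 0; -0.3 0 0.03 -1 0 0 0")

```text
time: 23.0
tool_pos: [462.4, 16.6, 104.2]
tcp_rot: [-3.14, 0.005, -2.983]
contact_force: [0.7, -0.3, -1.3]
grip_width: 59.5
finger_force: 0.0
```

step_arm(series="-0.3 0.5 0.5 -0.6 0 0 0; -0.3 1 1 -1 0 0 0; -0.3 1 1 -1 0 0 0; -0.3 1 1 -1 0 0 0")

```text
time: 23.4
tool_pos: [366.9, 84.7, 183.0]
tcp_rot: [3.141, 0.001, -2.98]
contact_force: [-0.1, -0.7, 0.4]
grip_width: 59.7
finger_force: 0.0
```

step_arm(series="-0.3 0 0.5 0 0 0 0; -0.3 0 1 0 0 0 0; -0.3 0 1 0 0 0 0; -0.3 0 1 0 0 0 0; -0.3 0 1 0 0 0 0")

```text
time: 23.9
tool_pos: [356.6, 161.3, 181.1]
tcp_rot: [-3.141, -0.001, -2.983]
contact_force: [-0.1, -0.0, -0.6]
grip_width: 59.7
finger_force: 0.0
```

```bash
python3 fit.py scene; python3 fit.py top;python3 -c "
from h import *
p=vision.capture('scene');a=p['frame'][120:240,150:330,::-1]
cv2.imwrite('pics/s6.png',cv2.resize(a,(800,533),interpolation=3))"
```

```text
scene [356.6 161.3 181.1] [-3.1 -0.  -3. ]
green 70 mid [627.3  42.   47. ] ang 9.578442667639885 ends [589.7  35.7  47.9] [658.5  47.3  46.3] ztop 48.27344232136734
orange 118 mid [466.4  15.5  46.6] ang 8.827884852852439 ends [435.5  10.7  46.2] [502.6  21.2  47. ] ztop 47.92672559263146
hinge 0.95 [238.5 182. ] [515.2 100.5  69. ]
empty_handle 0.65 [291.9 186.9] [635.4  44.2  48.1]
loaded_handle 0.62 [237.6 217.9] [467.   14.4  40.3]
cap1_centre 0.72 [215.8 255.1] [381.3 -52.6  27.6]
cap1_centre 0.59 [193.2 211. ] [394.6 102.9  24.5]
empty_middle 0.6 [258.2 198.1] [526.   24.4  67.8]
top [356.7 161.5 181.9] [ 3.1  0.  -3. ]
green 140 mid [629.9  43.6  46.4] ang 9.458620963015674 ends [596.8  38.1  46. ] [661.5  48.9  46.8] ztop 47.65272764080669
orange 380 mid [ 876.3 -165.1   24.5] ang 86.96328853506881 ends [ 874.8 -193.1   24.8] [ 877.7 -138.3   24.2] ztop 25.125684568615497
orange 159 mid [469.3  17.1  46.7] ang 9.204832789310782 ends [436.6  11.8  46.8] [502.9  22.6  46.6] ztop 47.607039719538214
hinge 0.9 [228.6 194.5] [534.4 133.    8.7]
empty_handle 0.53 [270.4 148.5] [632.3  45.   47.3]
loaded_handle 0.71 [279.8 226.3] [468.7  21.   45.8]
cap1_centre 0.61 [235.3 254.7] [405.5 113.3  28.8]
cap1_centre 0.53 [306.9 261.1] [396.1 -39.4  29.4]
```

View pics/s6.png

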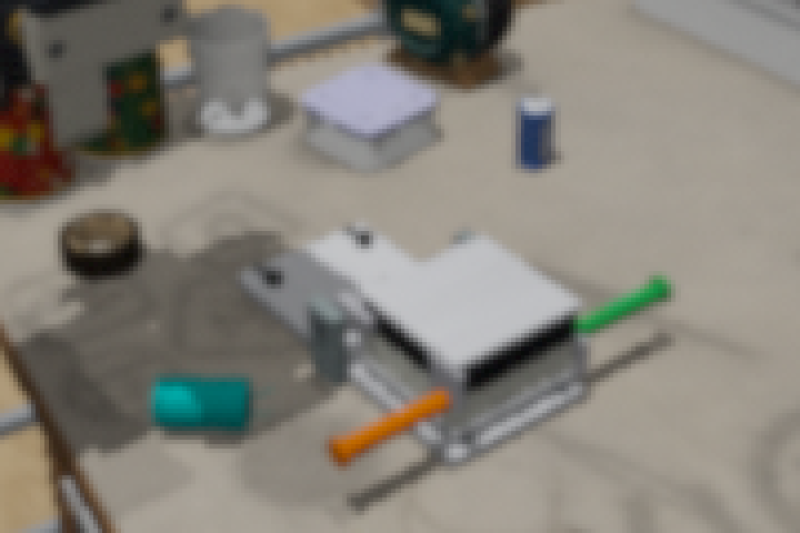

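The black tray lies shut on the white one at (470,300). Both rods are at z≈42 mm (flat), no capacitor has fallen out, and the gripper is clear, so I hand it in.

```bash
python3 -c "
from plant import order
print(order.close_job())"
```

```text
the job is handed in; nothing more can be done
None
```

I turned the trays over and handed the job in at about 24 s: the white tray lies flat underneath with the black tray shut on top, and the gripper is clear. The capacitors are hidden inside the closed pair, so I couldn't see them directly, but none had fallen out.

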